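# Put the date-type tray away through the sprung gate

## Robot

A 7-joint arm with a two-finger parallel gripper is mounted at the origin on a cart in front of the work surface, level with it; the furniture and walls round the work are solid. World frame = base frame: x ahead of the robot, y to its left, z up, the work surface at z = 0. Lengths are in m, angles in rad, forces in N, time in s.
With the tool pointing down it reaches from about 0.35 to 0.9 m from the base axis. Payload 8.1 kg.
Tool frame: the origin (TCP) lies between the finger pads; the fingertips stand 17 mm ahead of it and the grasp point (between the pads) lies 2 mm behind it; y points along the fingers, x is the direction in which the jaws open and shut, and the axes are right-handed (so a half turn about y gives the same grasp; the last joint's range is limited). The gripper opens to 92 mm and grips with 3 to 60 N. Pads are 19 mm wide; open, the fingers measure 130 mm over their backs; the gripper's body (75 mm by 190 mm) begins 47 mm behind the grasp point.
Start: joints at [-1.25, 0.434, 0.025, 1.573, -0.012, 1.134, -0.075], TCP at [0.257, 0.57, 0.244] pointing down, gripper open.
Joint ranges: [-2.62, 2.62], [-0.44, 2.09], [-1.27, 1.32], [0.08, 2.57], [-1.32, 4.46], [0.12, 2], [-2.74, 2.74]. Speed limits (rad/s): [2.22, 2.22, 3.01, 3.01, 3.14, 3.14, 3.14].

## Interface

Orientations are given as a unit quaternion [x, y, z, w].
In Python, from rig import robot, grab_frame, job gives the robot as it stands.
- The arm moves only by the tool servo_tool, never from a script. Its argument "increments" is a list that holds one entry, the list of rows, each a list of 7 numbers: the shift along the tool's x, y, z in m, then the turn, a rotation vector about the tool's x, y, z in degrees, then the closure, from 0 (fully open) to 1 (shut). In form: [[[dx, dy, dz, ax, ay, az, fingers], ...]]. A call has 1 to 5 rows; each row is the pose to reach, as a shift and turn from the pose commanded when the call began, along the tool's axes at that moment; what a row does not reach only later rows make up. A row lasts 1/12 s, in which the tool goes at most 41.7 mm and 7.16 degrees, less where a joint would pass 70% of its speed; a pose out of reach is approached as far as the arm can. A call with a gripper value outside its range is refused whole. The fingers move at their own pace and stop on an object; "force" is the grip in N (left out, the last holds). Time passes only in rows, so rows that repeat a pose let the fingers close. It gives the time, the measured TCP pose, the force and the opening at its end, in the units of the state.
- robot.sense(): the state, without advancing time (a new reading comes with each control period).
- grab_frame(name): name is "side" or "top"; returns a dict with "color" (400x640x3 uint8, blue, green, red), "fx", "fy", "cx", "cy" (pixels), "view" (4x4, takes a point from world to camera coordinates). Camera axes: x right, y down, z forward; pixel columns grow to the right and rows downward; lengths in m; the calibration is good to about 2 mm. A picture is of the moment at which its call begins. There is no depth.
- job.hand_in(): hands the job in, once; it reports no verdict.
The state is a dict: "time_s": time; "joints": joint angles; "qd": joint speeds; "joint_torque": joint torques, N m; "tool_pos": TCP position; "orientation": TCP orientation; "contact_force": force on the tool from outside, world axes, zero at the start; "moment": the same for the moment, N m; "finger_gap": finger opening in m.
Only numpy, scipy, OpenCV 4.12 (cv2) and the standard library are available. Lean on these libraries where they do the work, as an engineer would, in place of code of your own. Each camera call takes 0.05 s, during which the arm holds its last target.

## Task

Put away the small beech tray of brass date types that lies near the front of the table, by the open end of the grey type store (not the one at the back): set it down on the open front plate, lengthwise, and push it in through the two sprung gate leaves until it is fully home against the rubber buffer and the buffer just gives a little. Press it home gently and steadily, without a hard shove, then take the tool out upwards and let the leaves swing shut behind the tray; leave the parcel, the padlock and the weight where they are.

Things in the scene. Friction and masses are not known exactly. Their poses are not given: they have to be found in the camera images.
- tray_center (a point): centre (half-way up) of the type tray: a loose open beech tray with brass date types, 60 mm wide (its x axis), 120 mm long (its y axis), 18 mm high, about 0.16 kg, the same both ways round; its walls are 5 mm thick and upright. It lies near the front of the worktop (a like one at the back is fixed). It can be gripped across its width.
- type_store: the type store: a fixed grey metal channel, 421 mm long, 106 mm wide, 37 mm high, on a 4 mm base plate. x: the direction in which the tray is pushed, z: up; origin at worktop level under the middle of the gate. All x and z below are mm in this frame. The closed leaves stand at x = 1 to 5. The tray is home, wholly past the leaves, with its centre at x = 108 to 153.
- front_plate (a point): a point on the store's front plate (top, z = 4) at x = -107, axes as the store's. The plate is flat and open from x = -170 to -38; the tray is set here with its length along x. From x = -38 to -14 side plates, up to z = 34, narrow from 100 to 64 mm apart; the throat is 64 mm wide to x = 0.
- gate (a point): middle of the gate, on the base plate (z = 4), axes as the store's. x = 0 to 48: gate space, 84 mm wide, open above, where the leaves swing inward. Leaves: steel, 35 mm long, z = 6 to 31, sprung shut, meeting in the middle, opening inward only: the tool cannot be drawn back out between them. They resist the tray with 2 to 8 N in all and need 36 mm free behind the gate to shut.
- bay (a point): middle of the bay's near end (x = 50, z = 4), axes as the store's. x = 50 to 243: bay 68 mm wide; a roof lip (z = 34 to 37) along each side leaves a slot 46 mm wide open above the middle, so shut fingers (tips below the tray's top, z = 22) can follow behind the tray along the middle and leave upwards anywhere.
- buffer_zone (a point): fixed mark on the base plate (x = 190), the middle of the zone where the rubber buffer can stand. The stop is set anew each time and not measured: the buffer's face (52 mm wide, z = 6 to 26) is at x = 170 to 210 and is found by feel. It yields 1 mm per 5 N, at most 5 mm, then is rigid. Home: pressed with 6 to 14 N (never over 18) for half a second; the tray springs back up to 3 mm when let go.
- left_leaf (a joint): angle of the gate leaf hinged (upright hinge) at the lane's side on the store's +y: 0 = shut across the lane, grows to 1.6 as it swings inward, towards the store's +x
- right_leaf (a joint): angle of the gate leaf on the store's -y side: the mirror image of the left one
- parcel: bystander: small kraft parcel, 89x114x61 mm, origin at its underside, not to be moved
- padlock: bystander: small padlock, 61x42x13 mm, lying, origin at its underside, not to be moved
- weight: bystander: brass scale weight with a knob, 29 mm wide, 36 mm high, origin at its underside, not to be moved

How it is judged:
By the outcome, as a careful person would: the job done as asked, in the order asked, and still so for the second after the job is handed in, with the robot touching nothing.
It also fails if it takes over 56 s, if anything falls off the work surface, if the arm or the gripper's body presses on something with over 40 N, if the wrist force passes 120 N, or if a joint passes its speed limit or range.

## Working session

There is one attempt and no reset: what is moved stays moved. The work goes in short steps, Python scripts to look and compute and a tool call to move; the robot and the scene stay as the last step left them, time stands still between calls to the robot, and variables do not carry over. Pictures are saved under pics/ and viewed, and the job is handed in when it is done.

Besides the shell and the picture viewer there is one more tool, called after ">>>" by a JSON object that holds its "op" and its "data". servo_tool: Moves the arm, as the interface text tells. Its arguments: {"type":"object","properties":{"increments":{"type":"array","items":{"type":"array","items":{"type":"array","items":{"type":"number"}}}},"force":{"type":"number"}},"required":["increments"]}

```bash
mkdir -p pics; ls
python3 - <<'E'
from rig import robot, grab_frame
import cv2
s=robot.sense()
for k,v in s.items(): print(k,v)
for n in("side","top"):
    f=grab_frame(n); cv2.imwrite(f"pics/{n}0.png",f["color"]); print(n,f["fx"],f["fy"],f["cx"],f["cy"],f["view"])
E
```

```text
pics
time_s 0.0
joints [-1.24960813  0.43524536  0.0250045   1.57409374 -0.01160663  1.13400438
 -0.07509319]
qd [ 0.00101319  0.00082898  0.00077091 -0.00044632 -0.00102142  0.0013392
  0.00011013]
joint_torque [ 4.96599550e-04 -6.67841864e+01  9.85042490e-01 -3.14464688e+01
 -6.06457167e-02  4.31658898e-02  1.50817968e-04]
tool_pos [0.2568752  0.56923854 0.24293271]
orientation [ 0.59434314  0.3831877  -0.3840783  -0.59363901]
contact_force [ 0.63103979 -0.79733568  0.06992902]
moment [ 0.03348872 -0.00380368 -0.00262718]
finger_gap 0.09237565561871701
side 441.36676491220146 441.36676491220146 331.04499074384626 200.32876011237536 [[-0.99976824  0.0155712  -0.01486639  0.55695071]
 [ 0.02086342  0.53047811 -0.84744185  0.04892395]
 [-0.0053094  -0.84755561 -0.53068003  1.39613937]
 [ 0.          0.          0.          1.        ]]
top 445.2216024671491 445.2216024671491 325.910512177862 201.14660903588896 [[-0.0139616  -0.99976006 -0.01687887 -0.04090542]
 [-0.98860145  0.0163326  -0.14966772  0.55649311]
 [ 0.14990749  0.01459687 -0.98859227  1.45365979]
 [ 0.          0.          0.          1.        ]]
```

View pics/side0.png

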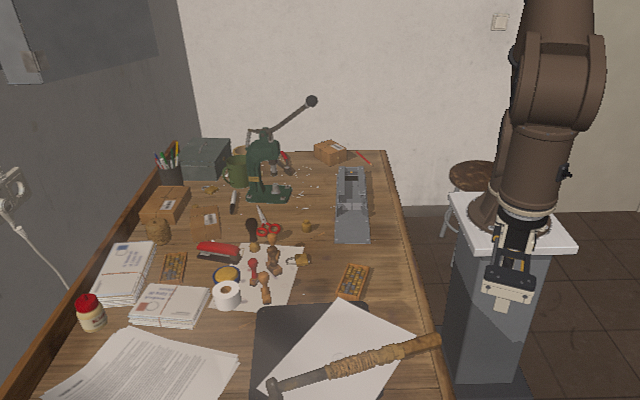

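View pics/top0.png

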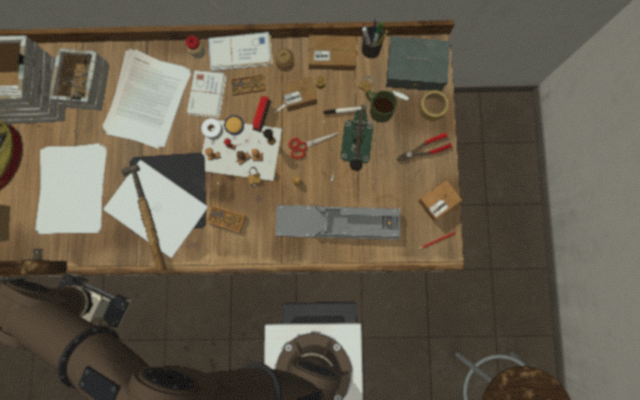

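The top view shows the loose tray at about (227,218). The store runs from (276,222) at its open end to (400,222), with the parcel at (440,200), the padlock at (254,175) and the weight at (298,181). I'll zoom in to measure.

Run:
```python
import cv2
t=cv2.imread("pics/top0.png"); cv2.imwrite("pics/topz.png",cv2.resize(t[160:250,200:410],None,fx=3.8,fy=3.8,interpolation=cv2.INTER_CUBIC))
t=cv2.imread("pics/side0.png"); cv2.imwrite("pics/sidez.png",cv2.resize(t[155:310,280:420],None,fx=3.8,fy=3.8,interpolation=cv2.INTER_CUBIC))
```

```text
(no output)
```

View pics/topz.png

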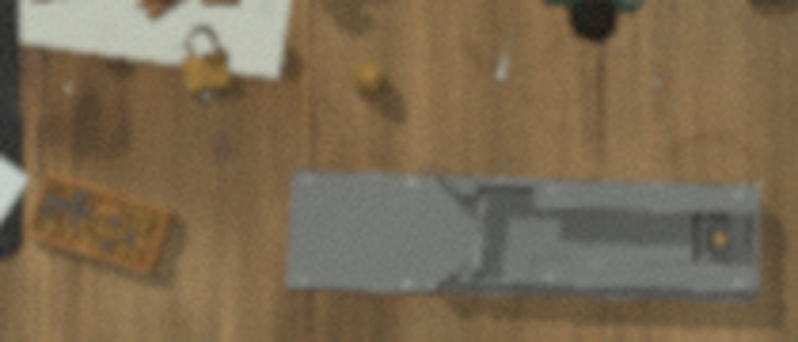

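View pics/sidez.png

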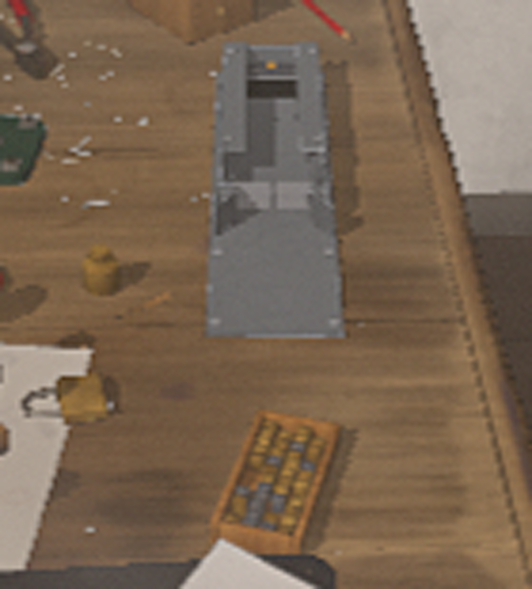

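```bash
cat > h.py <<'E'
import numpy as np, cv2, pickle
from rig import robot, grab_frame
def ray(f,uv,z):
    V=f["view"];R=V[:3,:3];t=V[:3,3];c=-R.T@t
    d=R.T@np.array([(uv[0]-f["cx"])/f["fx"],(uv[1]-f["cy"])/f["fy"],1.])
    return c+d*(z-c[2])/d[2]
def proj(f,p):
    V=f["view"];q=V[:3,:3]@np.asarray(p)+V[:3,3]
    return np.array([f["fx"]*q[0]/q[2]+f["cx"],f["fy"]*q[1]/q[2]+f["cy"]])
def blob(f,mask,z,roi):
    x0,y0,x1,y1=roi; m=np.zeros_like(mask); m[y0:y1,x0:x1]=mask[y0:y1,x0:x1]
    m=cv2.morphologyEx(m,cv2.MORPH_CLOSE,np.ones((3,3),np.uint8))
    cs,_=cv2.findContours(m,cv2.RETR_EXTERNAL,cv2.CHAIN_APPROX_NONE)
    c=max(cs,key=cv2.contourArea)
    P=np.array([ray(f,p[0],z)[:2] for p in c])
    r=cv2.minAreaRect((P*1000).astype(np.float32)); return r,c
E
python3 - <<'E'
from h import *
for n,roiT,roiS in(("top",(200,195,255,240),(270,195,408,250)),("side",(325,255,380,306),(328,160,376,248))):
    f=grab_frame(n); im=f["color"]; hsv=cv2.cvtColor(im,cv2.COLOR_BGR2HSV)
    print(n, "tray px",hsv[218,227] if n=="top" else hsv[282,353], "wood",hsv[235,260] if n=="top" else hsv[255,330], "store",hsv[222,295] if n=="top" else hsv[230,352])
    u,v=(227,218) if n=="top" else (353,282)
    m=((hsv[...,1]>135)).astype(np.uint8)*255
    g=((hsv[...,1]<60)).astype(np.uint8)*255
    r,c=blob(f,m,.018,roiT); print(" tray",r,cv2.minAreaRect(c))
    r2,c2=blob(f,g,.004,roiS); print(" store z4",r2, cv2.boundingRect(c2)); 
    o=im.copy(); cv2.drawContours(o,[c,c2],-1,(0,0,255),1)
    x0,y0,x1,y1=(190,160,410,250) if n=="top" else (280,155,420,310)
    cv2.imwrite(f"pics/m_{n}.png",cv2.resize(o[y0:y1,x0:x1],None,fx=3.6,fy=3.6,interpolation=cv2.INTER_NEAREST))
E
```

```text
top tray px [ 17 148 117] wood [ 18 108 146] store [ 30  11 121]
 tray ((506.17669677734375, 292.89080810546875), (121.34037017822266, 60.05103302001953), 70.76091766357422) ((225.75003051757812, 218.25001525878906), (35.10127639770508, 17.708751678466797), 18.434947967529297)
 store z4 ((489.85272216796875, -87.55032348632812), (425.6024169921875, 108.37954711914062), 87.55781555175781) (275, 205, 126, 35)
side tray px [ 18 147 123] wood [ 13 102 112] store [170   7 110]
 tray ((507.84625244140625, 303.368896484375), (133.71461486816406, 60.75114059448242), 72.75492858886719) ((351.6500244140625, 281.0500183105469), (24.03331184387207, 38.26355743408203), 18.434946060180664)
 store z4 ((490.7424621582031, -111.94354248046875), (481.9075012207031, 113.6350326538086), 87.34590148925781) (333, 166, 38, 78)
```

View pics/m_top.png

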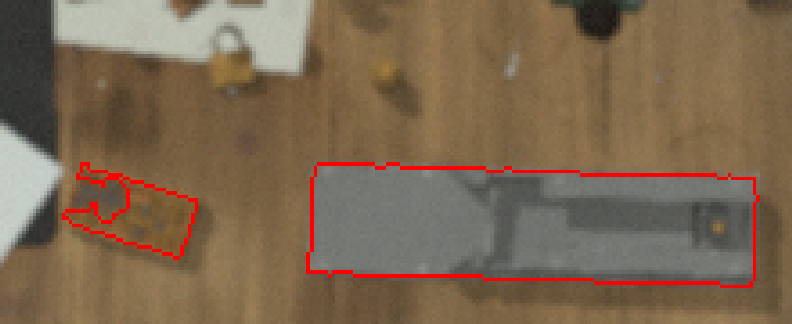

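View pics/m_side.png

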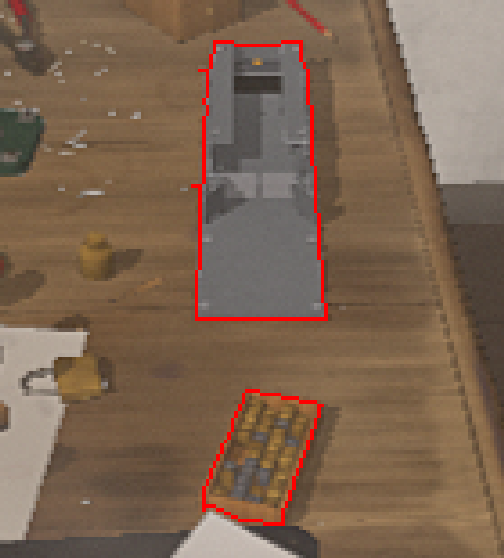

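Run:
```python
from h import *
F={}
for n in("top","side"):
    f=grab_frame(n); F[n]=f; im=f["color"]; hsv=cv2.cvtColor(im,cv2.COLOR_BGR2HSV)
    g=((hsv[...,1]<60)).astype(np.uint8)*255
    roi=(270,195,408,250) if n=="top" else (328,160,376,248)
    r,c=blob(f,g,.004,roi)
    c=c[:,0,:].astype(float)
    # corners
    if n=="top":
        rows={'left':c[(c[:,0]<c[:,0].min()+5)&(c[:,1]>209)&(c[:,1]<232)],
              'right':c[(c[:,0]>c[:,0].max()-5)&(c[:,1]>214)&(c[:,1]<234)]}
        up=c[(c[:,1]<212)&(c[:,0]>281)&(c[:,0]<395)]; lo=c[(c[:,1]>230)&(c[:,0]>281)&(c[:,0]<395)]
        fp=lambda q:q
        upf=up[up[:,0]<312]; lof=lo[lo[:,0]<312]; upr=up[up[:,0]>340]; lor=lo[lo[:,0]>340]
        W=lambda P,z:np.array([ray(f,p,z)[:2]*1000 for p in P])
        def line(P): 
            vx,vy,x,y=cv2.fitLine(P.astype(np.float32),cv2.DIST_HUBER,0,.01,.01).ravel(); return np.degrees(np.arctan2(vx,vy)),x,y
        for nm,P,z in(('left z4',rows['left'],.004),('right z37',rows['right'],.037),('right z4',rows['right'],.004),('upfront',upf,.004),('lofront',lof,.004),('uprear z37',upr,.037),('lorear z37',lor,.037),('lorear z4',lor,.004)):
            print(nm,line(W(P,z)))
    else:
        # visible corners, from the picture
        for nm,uv,z in(('front left (+x world)',(280+196/3.6,155+319/3.6),.004),('front right',(280+326/3.6,155+319/3.6),.004),('rear left',(280+217/3.6,155+41/3.6),.037),('rear right',(280+301/3.6,155+41/3.6),.037)):
            print(nm,ray(f,uv,z)*1000)
# tray: plate edges
f=F["side"]
for uv in((246,389),(322,405),(283,523),(205,506)):
    p=(280+uv[0]/3.6,155+uv[1]/3.6); print('side tray z18',ray(f,p,.018)*1000,'z0',ray(f,p,0)*1000)
f=F["top"]
for uv in((82,163),(196,199),(180,258),(63,215)):
    p=(190+uv[0]/3.6,160+uv[1]/3.6); print('top tray z18',ray(f,p,.018)*1000)
```

```text
left z4 (np.float32(89.83676), np.float32(494.1766), np.float32(123.17912))
right z37 (np.float32(92.20413), np.float32(473.78873), np.float32(-291.80948))
right z4 (np.float32(92.204094), np.float32(478.32138), np.float32(-296.77222))
upfront (np.float32(3.509424), np.float32(548.00226), np.float32(52.697395))
lofront (np.float32(0.86993814), np.float32(442.78406), np.float32(34.650364))
uprear z37 (np.float32(2.9920027), np.float32(530.2518), np.float32(-209.60368))
lorear z37 (np.float32(2.7170603), np.float32(431.21848), np.float32(-185.15384))
lorear z4 (np.float32(2.714622), np.float32(433.445), np.float32(-187.60654))
front left (+x world) [549.16471116 129.44374604   4.        ]
front right [444.58511202 133.08840646   4.        ]
rear left [ 518.19233144 -288.02199311   37.        ]
rear right [ 432.90168663 -284.27254303   37.        ]
side tray z18 [514.00575682 233.94019531  18.        ] z0 [512.85937981 212.62981721   0.        ]
side tray z18 [459.03796899 253.84977779  18.        ] z0 [456.61102675 233.00322624   0.        ]
side tray z18 [495.90728555 372.89746097  18.        ] z0 [494.33927482 354.82432143   0.        ]
side tray z18 [547.87231528 355.27718328  18.        ] z0 [547.51491558 336.79355032   0.        ]
top tray z18 [551.47414978 338.29361176  18.        ]
top tray z18 [515.2831647  229.13042885  18.        ]
top tray z18 [459.61903692 243.47936316  18.        ]
top tray z18 [502.05842211 355.14248814  18.        ]
```

```bash
cat >> h.py <<'E'
from scipy.spatial.transform import Rotation as Ro
def rel(target, yawdeg=None, s=None):
    "shift in tool axes (mm) to reach target TCP (m) and turn about tool y for jaw axis at yawdeg in world xy"
    s=s or robot.sense(); R=Ro.from_quat(s["orientation"]).as_matrix()
    d=R.T@(np.asarray(target)-s["tool_pos"])*1000
    out={"shift_mm":d.round(1)}
    if yawdeg is not None:
        a=np.radians(yawdeg); x=np.array([np.cos(a),np.sin(a),0]); 
        if R[:,0]@x<0: x=-x
        y=np.array([0,0,-1.]); T=np.c_[x,y,np.cross(x,y)]
        out["rotvec"]=np.degrees(Ro.from_matrix(R.T@T).as_rotvec()).round(2)
    return out
def show():
    s=robot.sense(); R=Ro.from_quat(s["orientation"]).as_matrix()
    print("t",round(s["time_s"],2),"tcp",(np.array(s["tool_pos"])*1000).round(1),"F",np.round(s["contact_force"],1),"gap",round(s["finger_gap"]*1000,1),"jawyaw",np.degrees(np.arctan2(R[1,0],R[0,0])).round(2)); return s,R
E
python3 - <<'E'
from h import *
s,R=show(); print(R.round(3)); print(rel([.506,.293,.12],-19,s))
E
```

```text
t 0.3 tcp [257.  569.6 243.5] F [ 0.6 -0.3  0.2] gap 92.2 jawyaw 65.71
[[ 0.411 -0.    -0.912]
 [ 0.912 -0.     0.411]
 [-0.    -1.    -0.   ]]
{'shift_mm': array([-149.7,  123.6, -340.8]), 'rotvec': array([ 2.000e-02,  8.471e+01, -2.000e-02])}
```

>>> {"op": "servo_tool", "data": {"increments": [[[-0.011,0.005,-0.026,0,6.5,0,0],[-0.022,0.01,-0.052,0,13,0,0],[-0.033,0.015,-0.078,0,19.5,0,0],[-0.044,0.02,-0.104,0,26,0,0],[-0.055,0.025,-0.13,0,32.5,0,0]]], "force": 20}}

```text
time_s: 0.72
tool_pos: [0.3537, 0.465, 0.2186]
orientation: [-0.678, -0.2, 0.2, 0.678]
contact_force: [0.3, 0.9, -0.4]
finger_gap: 0.0918
```

Run:
```python
from h import *
s,R=show(); print(rel([.506,.293,.12],-19,s))
```

```text
t 0.72 tcp [353.7 465.  218.6] F [ 0.3  0.9 -0.4] gap 91.8 jawyaw 32.9
{'shift_mm': array([  34.5,   98.6, -227.2]), 'rotvec': array([-1.00e-02,  5.19e+01,  1.00e-02])}
```

>>> {"op": "servo_tool", "data": {"increments": [[[0.004,0.012,-0.028,0,6.5,0,0],[0.009,0.025,-0.057,0,13,0,0],[0.013,0.037,-0.085,0,19.5,0,0],[0.017,0.049,-0.114,0,26,0,0],[0.022,0.062,-0.142,0,32.5,0,0]]]}}

```text
time_s: 1.13
tool_pos: [0.4499, 0.3581, 0.1565]
orientation: [-0.707, -0.003, 0.002, 0.707]
contact_force: [0.7, 0.7, -0.9]
finger_gap: 0.0919
```

Run:
```python
from h import *
s,R=show(); print(rel([.506,.293,.10],-19,s))
```

```text
t 1.13 tcp [449.9 358.1 156.5] F [ 0.7  0.7 -0.9] gap 91.9 jawyaw 0.39
{'shift_mm': array([ 55.6,  56.5, -65.5]), 'rotvec': array([-0.02, 19.39,  0.02])}
```

>>> {"op": "servo_tool", "data": {"increments": [[[0.018,0.019,-0.022,0,6.5,0,0],[0.037,0.038,-0.044,0,13,0,0],[0.0556,0.0565,-0.0655,0,19.4,0,0],[0.0556,0.0565,-0.0655,0,19.4,0,0]]]}}

```text
time_s: 1.47
tool_pos: [0.508, 0.2877, 0.0974]
orientation: [0.699, -0.12, 0.12, -0.695]
contact_force: [-0.9, -0.4, 0.3]
finger_gap: 0.0915
```

Run:
```python
from h import *
s,R=show(); print(rel([.506,.293,.020],-19,s))
for n,b in(("top",(190,180,290,255)),("side",(300,220,440,320))):
    f=grab_frame(n); x0,y0,x1,y1=b; print(n, proj(f,s["tool_pos"]))
    cv2.imwrite(f"pics/a_{n}.png",cv2.resize(f["color"][y0:y1,x0:x1],None,fx=5,fy=5,interpolation=cv2.INTER_CUBIC))
```

```text
t 1.47 tcp [508.  287.7  97.4] F [-0.9 -0.4  0.3] gap 91.5 jawyaw -19.48
{'shift_mm': array([-3.8, 77.4,  4.7]), 'rotvec': array([ 0.31, -0.48,  0.07])}
top [221.46355452 214.88882567]
side [351.9791685  252.42605228]
```

View pics/a_side.png

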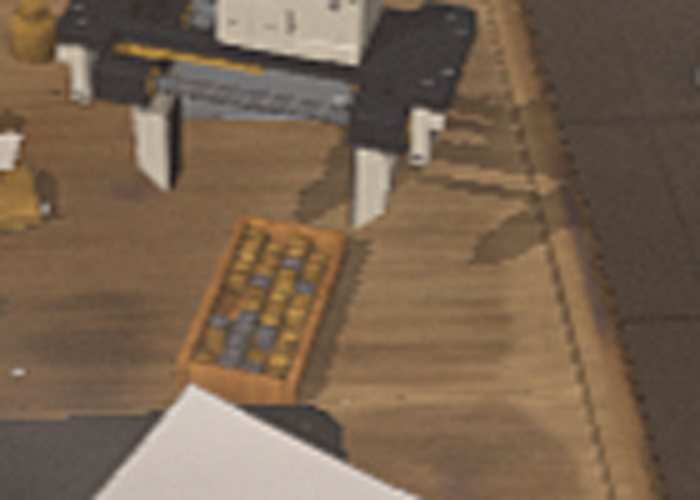

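View pics/a_top.png

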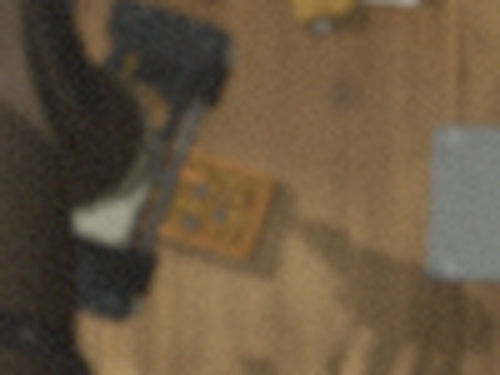

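The open fingers straddle the tray and are aligned with it (side crop: tips at about (165,185) and (365,225), tray at about (265,310)). Next is the descent.

>>> {"op": "servo_tool", "data": {"increments": [[[0,0.015,0,0,0,0,0],[0,0.03,0,0,0,0,0],[0,0.045,0,0,0,0,0],[0,0.055,0,0,0,0,0],[0,0.055,0,0,0,0,0]]]}}

```text
time_s: 1.98
tool_pos: [0.5039, 0.2954, 0.0439]
orientation: [0.698, -0.115, 0.113, -0.698]
contact_force: [-0.5, -0.5, -0.1]
finger_gap: 0.0917
```

Run:
```python
from h import *
s,R=show(); print(rel([.506,.293,.020],-19,s))
```

```text
t 1.98 tcp [503.9 295.4  43.9] F [-0.5 -0.5 -0.1] gap 91.7 jawyaw -18.53
{'shift_mm': array([ 2.8, 23.9, -1.6]), 'rotvec': array([ 0.08,  0.47, -0.12])}
```

>>> {"op": "servo_tool", "data": {"increments": [[[0,0.012,0,0,0,0,0],[0,0.02,0,0,0,0,0],[0,0.024,0,0,0,0,0],[0,0.024,0,0,0,0,0],[0,0.024,0,0,0,0,0]]]}}

```text
time_s: 2.4
tool_pos: [0.5056, 0.2945, 0.0212]
orientation: [0.698, -0.115, 0.115, -0.698]
contact_force: [-0.2, 0.4, -0.2]
finger_gap: 0.0918
```

Run:
```python
from h import *
s,R=show(); print(rel([.506,.293,.020],-19,s))
```

```text
t 2.4 tcp [505.6 294.5  21.2] F [-0.2  0.4 -0.2] gap 91.8 jawyaw -18.69
{'shift_mm': array([ 0.9,  1.2, -1.3]), 'rotvec': array([ 0.01,  0.31, -0.  ])}
```

Tips are 4 mm above the table. I'll close with a moderate grip.

>>> {"op": "servo_tool", "data": {"increments": [[[0,0,0,0,0,0,0.3],[0,0,0,0,0,0,0.6],[0,0,0,0,0,0,1],[0,0,0,0,0,0,1],[0,0,0,0,0,0,1]]], "force": 20}}

```text
time_s: 2.82
tool_pos: [0.5056, 0.2947, 0.0214]
orientation: [-0.698, 0.115, -0.115, 0.698]
contact_force: [0.5, -0.7, 0.6]
finger_gap: 0.0632
```

>>> {"op": "servo_tool", "data": {"increments": [[[0,0,0,0,0,0,1],[0,0,0,0,0,0,1],[0,0,0,0,0,0,1]]]}}

```text
time_s: 3.07
tool_pos: [0.5057, 0.2946, 0.0214]
orientation: [-0.698, 0.115, -0.115, 0.698]
contact_force: [0.1, -0.4, 2.8]
finger_gap: 0.0596
```

>>> {"op": "servo_tool", "data": {"increments": [[[0,-0.01,0,0,0,0,1],[0,-0.025,0,0,0,0,1],[0,-0.04,0,0,0,0,1],[0,-0.04,0,0,0,0,1],[0,-0.04,0,0,0,0,1]]]}}

```text
time_s: 3.48
tool_pos: [0.5059, 0.2949, 0.062]
orientation: [-0.697, 0.114, -0.115, 0.698]
contact_force: [-1.1, -0.8, -1.9]
finger_gap: 0.0599
```

Run:
```python
from h import *
s,R=show(); print(rel([.496,.062,.062],-3,s))
for n,b in(("top",(190,180,310,255)),("side",(300,220,440,320))):
    f=grab_frame(n); x0,y0,x1,y1=b; print(n, proj(f,s["tool_pos"]))
    cv2.imwrite(f"pics/b_{n}.png",cv2.resize(f["color"][y0:y1,x0:x1],None,fx=5,fy=5,interpolation=cv2.INTER_CUBIC))
```

```text
t 3.48 tcp [505.9 294.9  62. ] F [-1.1 -0.8 -1.9] gap 59.9 jawyaw -18.68
{'shift_mm': array([ 6.520e+01, -2.000e-01, -2.238e+02]), 'rotvec': array([ -0.07, -15.68,   0.06])}
top [221.94486599 216.84456273]
side [352.84923892 265.24134077]
```

View pics/b_side.png

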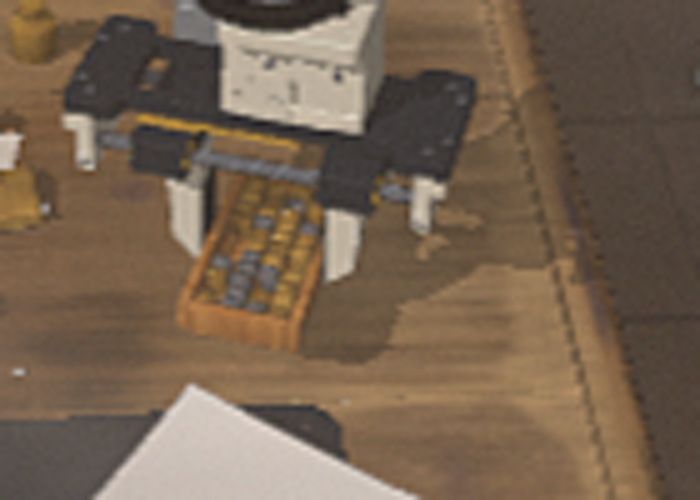

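View pics/b_top.png

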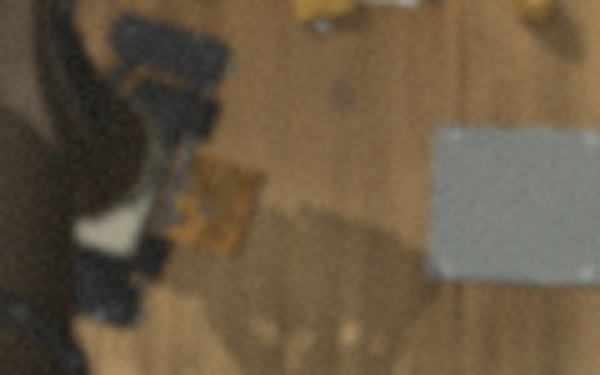

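Tray is held level. Carrying it to the front plate.

>>> {"op": "servo_tool", "data": {"increments": [[[0.006,0,-0.02,0,-1.5,0,1],[0.014,0,-0.048,0,-3.5,0,1],[0.023,0,-0.078,0,-5.5,0,1],[0.031,0,-0.108,0,-7.5,0,1],[0.04,0,-0.138,0,-9.5,0,1]]]}}

```text
time_s: 4.0
tool_pos: [0.4981, 0.1496, 0.0603]
orientation: [0.705, -0.056, 0.055, -0.705]
contact_force: [0.3, -0.2, -1.6]
finger_gap: 0.0598
```

Run:
```python
from h import *
s,R=show(); print(rel([.496,.062,.062],-3,s))
```

```text
t 4.0 tcp [498.1 149.6  60.3] F [ 0.3 -0.2 -1.6] gap 59.8 jawyaw -9.05
{'shift_mm': array([ 11.7,  -1.6, -86.9]), 'rotvec': array([ 0.05, -6.05, -0.09])}
```

>>> {"op": "servo_tool", "data": {"increments": [[[0.004,-0.001,-0.03,0,-2,0,1],[0.008,-0.001,-0.06,0,-4,0,1],[0.011,-0.001,-0.08,0,-6,0,1],[0.012,-0.001,-0.087,0,-6,0,1],[0.012,-0.001,-0.087,0,-6,0,1]]]}}

```text
time_s: 4.42
tool_pos: [0.4966, 0.0609, 0.0617]
orientation: [0.707, -0.022, 0.021, -0.706]
contact_force: [0.0, 0.1, -1.6]
finger_gap: 0.06
```

>>> {"op": "servo_tool", "data": {"increments": [[[0,0,0,0,0,0,1],[0,0,0,0,0,0,1]]]}}

```text
time_s: 4.58
tool_pos: [0.4971, 0.0649, 0.0619]
orientation: [-0.707, 0.019, -0.019, 0.707]
contact_force: [-0.1, 0.4, -2.6]
finger_gap: 0.0598
```

Run:
```python
from h import *
s,R=show(); print(rel([.496,.062,.062],-3,s))
for n,b in(("top",(240,180,410,265)),("side",(300,150,440,260))):
    f=grab_frame(n); x0,y0,x1,y1=b; print(n, proj(f,s["tool_pos"]))
    cv2.imwrite(f"pics/c_{n}.png",cv2.resize(f["color"][y0:y1,x0:x1],None,fx=4.6,fy=4.6,interpolation=cv2.INTER_CUBIC))
```

```text
t 4.58 tcp [497.1  64.9  61.9] F [-0.1  0.4 -2.6] gap 59.8 jawyaw -3.11
{'shift_mm': array([-0.9, -0.1, -3. ]), 'rotvec': array([-0.04, -0.11, -0.03])}
top [291.40059776 218.39188372]
side [351.34798175 214.28193002]
```

View pics/c_side.png

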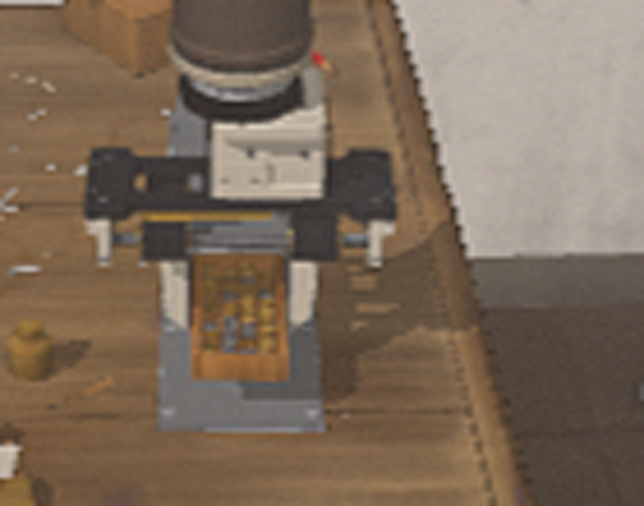

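View pics/c_top.png

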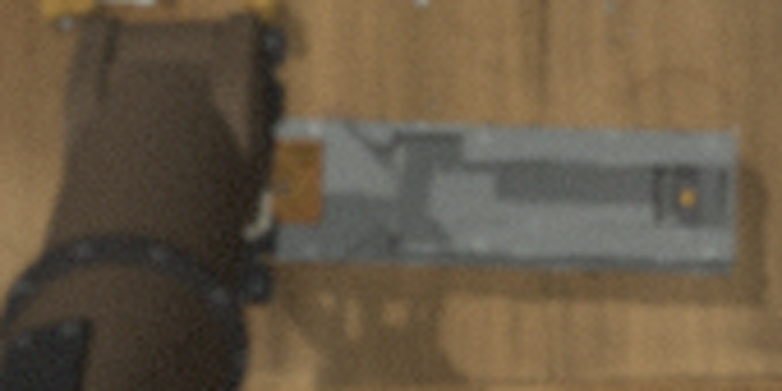

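Run:
```python
from h import *
f=grab_frame("top"); 
for uv in((322,140),(322,224),(275,140),(275,224)): print("top z58",ray(f,(240+uv[0]/4.6,180+uv[1]/4.6),.058)*1000)
for uv in((345,125),(400,265),(385,268)): print("funnel z34",ray(f,(240+uv[0]/4.6,180+uv[1]/4.6),.034)*1000)
g=grab_frame("side")
for uv in((193,380),(288,382)): print("side bottom z40",ray(g,(300+uv[0]/4.6,150+uv[1]/4.6),.040)*1000)
for uv in((193,360),(290,360)): print("side top z58",ray(g,(300+uv[0]/4.6,150+uv[1]/4.6),.058)*1000)
for uv in((160,430),(324,430)): print("plate z4",ray(g,(300+uv[0]/4.6,150+uv[1]/4.6),.004)*1000)
```

```text
top z58 [523.06519058   3.51675067  58.        ]
top z58 [462.45596586   4.03865909  58.        ]
top z58 [523.6127371   37.39589766  58.        ]
top z58 [462.97658955  37.70938189  58.        ]
funnel z34 [537.01446523 -12.21199774  34.        ]
funnel z34 [433.95376418 -51.03760149  34.        ]
funnel z34 [431.94642557 -40.13602331  34.        ]
side bottom z40 [527.13880053 125.45397395  40.        ]
side bottom z40 [468.19592599 129.66743652  40.        ]
side top z58 [527.24359741 129.18302263  58.        ]
side top z58 [467.50640829 131.35107471  58.        ]
plate z4 [548.16915059 128.84960785   4.        ]
plate z4 [444.87708371 132.45062518   4.        ]
```

>>> {"op": "servo_tool", "data": {"increments": [[[-0.0005,0.008,-0.0035,0,0,0,1],[-0.0005,0.018,-0.0035,0,0,0,1],[-0.0005,0.028,-0.0035,0,0,0,1],[-0.0005,0.033,-0.0035,0,0,0,1],[-0.0005,0.034,-0.0035,0,0,0,1]]]}}

```text
time_s: 5.2
tool_pos: [0.4954, 0.0595, 0.0266]
orientation: [0.707, -0.021, 0.019, -0.707]
contact_force: [-1.3, -0.6, -1.3]
finger_gap: 0.0595
```

>>> {"op": "servo_tool", "data": {"increments": [[[0,0.001,0,0,0,0,1],[0,0.002,0,0,0,0,1],[0,0.002,0,0,0,0,1]]]}}

```text
time_s: 5.45
tool_pos: [0.4966, 0.0597, 0.0263]
orientation: [-0.707, 0.02, -0.02, 0.707]
contact_force: [-0.7, -0.7, -2.1]
finger_gap: 0.0598
```

Run:
```python
from h import *
show()
```

```text
t 5.45 tcp [496.6  59.7  26.3] F [-0.7 -0.7 -2.1] gap 59.8 jawyaw -3.19
```

>>> {"op": "servo_tool", "data": {"increments": [[[0,0.001,0,0,0,0,1],[0,0.0015,0,0,0,0,1],[0,0.0015,0,0,0,0,1],[0,0.0015,0,0,0,0,1]]]}}

```text
time_s: 5.78
tool_pos: [0.4968, 0.0598, 0.0253]
orientation: [-0.707, 0.019, -0.02, 0.707]
contact_force: [-0.9, -1.1, 5.3]
finger_gap: 0.0596
```

Run:
```python
from h import *
show()
```

```text
t 5.78 tcp [496.8  59.8  25.3] F [-0.9 -1.1  5.3] gap 59.6 jawyaw -3.19
```

On the plate (contact +5 N at z 25.3). Opening.

>>> {"op": "servo_tool", "data": {"increments": [[[0,0,0,0,0,0,0.6],[0,0,0,0,0,0,0.3],[0,0,0,0,0,0,0],[0,0,0,0,0,0,0],[0,0,0,0,0,0,0]]]}}

```text
time_s: 6.2
tool_pos: [0.4966, 0.0598, 0.0248]
orientation: [-0.707, 0.02, -0.02, 0.707]
contact_force: [0.1, 0.7, -1.0]
finger_gap: 0.0797
```

>>> {"op": "servo_tool", "data": {"increments": [[[0,-0.02,0,0,0,0,0],[0,-0.045,0,0,0,0,0],[0,-0.07,0,0,0,0,0],[0,-0.085,0,0,0,0,0],[0,-0.085,0,0,0,0,0]]]}}

```text
time_s: 6.62
tool_pos: [0.4983, 0.06, 0.1126]
orientation: [-0.706, 0.018, -0.021, 0.707]
contact_force: [0.4, 0.1, -1.2]
finger_gap: 0.0919
```

Run:
```python
from h import *
s,R=show(); print(rel([.503,.175,.11],-3,s))
```

```text
t 6.62 tcp [498.3  60.  112.6] F [ 0.4  0.1 -1.2] gap 91.9 jawyaw -3.19
{'shift_mm': array([ -1.8,   2.8, 115. ]), 'rotvec': array([-0.09, -0.19,  0.27])}
```

>>> {"op": "servo_tool", "data": {"increments": [[[0,0,0.025,0,0,0,0.5],[0.001,0,0.055,0,0,0,1],[0.001,0,0.085,0,0,0,1],[0.001,0,0.11,0,0,0,1],[0.001,0,0.115,0,0,0,1]]]}}

```text
time_s: 7.03
tool_pos: [0.5033, 0.1799, 0.1088]
orientation: [-0.706, 0.018, -0.017, 0.708]
contact_force: [0.1, 0.5, -1.2]
finger_gap: 0.0631
```

>>> {"op": "servo_tool", "data": {"increments": [[[0,0,0,0,0,0,1],[0,0,0,0,0,0,1],[0,0,0,0,0,0,1],[0,0,0,0,0,0,1]]]}}

```text
time_s: 7.37
tool_pos: [0.5038, 0.1728, 0.1096]
orientation: [0.707, -0.021, 0.02, -0.707]
contact_force: [0.5, -0.2, 0.2]
finger_gap: 0.0363
```

Run:
```python
from h import *
s,R=show(); print(rel([.503,.175,.11],-3,s))
for n,b in(("top",(220,180,410,265)),("side",(300,150,440,270))):
    f=grab_frame(n); x0,y0,x1,y1=b; print(n, proj(f,s["tool_pos"])); cv2.imwrite(f"pics/raw_d_{n}.png",f["color"])
    cv2.imwrite(f"pics/d_{n}.png",cv2.resize(f["color"][y0:y1,x0:x1],None,fx=4.2,fy=4.2,interpolation=cv2.INTER_CUBIC))
```

```text
t 7.37 tcp [503.8 172.8 109.6] F [ 0.5 -0.2  0.2] gap 36.3 jawyaw -3.32
{'shift_mm': array([-0.9, -0.4,  2.2]), 'rotvec': array([ 0.04, -0.32, -0.02])}
top [256.31317889 215.17214487]
side [351.20691877 221.94631839]
```

View pics/d_side.png

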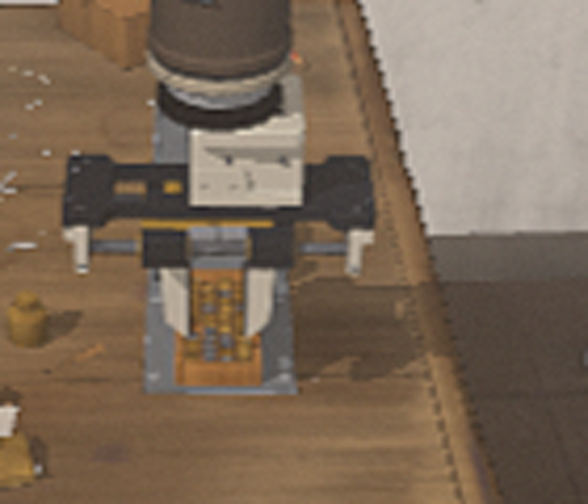

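View pics/d_top.png

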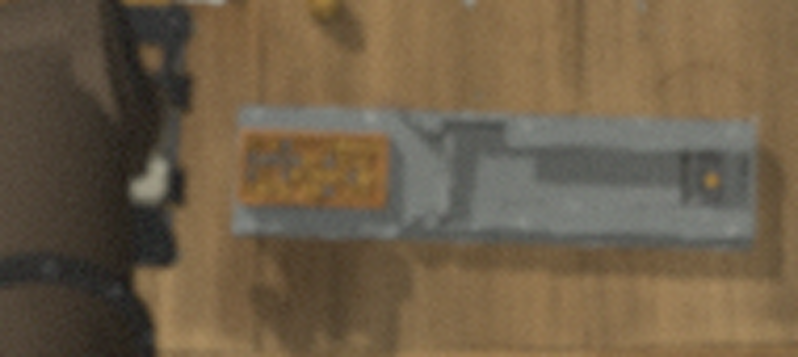

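Run:
```python
from h import *
f=grab_frame("top"); im=f["color"]; hsv=cv2.cvtColor(im,cv2.COLOR_BGR2HSV)
m=((hsv[...,1]>70)).astype(np.uint8)*255
x0,y0,x1,y1=(276,209,316,232)
mm=np.zeros_like(m); mm[y0:y1,x0:x1]=m[y0:y1,x0:x1]
r,c=blob(f,m,.022,(276,209,316,232)); print(r,cv2.boundingRect(c))
# slot edges in bay and leaf meeting: profile across at several columns
gray=cv2.cvtColor(im,cv2.COLOR_BGR2GRAY)
for col in (340,352,362,372): print(col,[int(v) for v in gray[200:242,col]])
for uv,z in(((238,109),.004),((233,234),.004)): print('front corner',ray(f,(220+uv[0]/4.2,180+uv[1]/4.2),z)*1000)
for uv,z in(((242,131),.022),((388,135),.022),((388,209),.022),((240,202),.022)): print('tray corner',ray(f,(220+uv[0]/4.2,180+uv[1]/4.2),z)*1000)
```

```text
((496.59832763671875, 60.655418395996094), (124.56917572021484, 62.33176040649414), 86.56977081298828) (276, 210, 37, 20)
340 [119, 120, 118, 115, 115, 116, 119, 120, 114, 105, 99, 104, 104, 107, 103, 97, 98, 108, 110, 121, 114, 118, 120, 119, 121, 119, 116, 116, 113, 115, 121, 120, 119, 117, 107, 90, 88, 87, 88, 93, 93, 92]
352 [122, 124, 123, 121, 123, 124, 120, 120, 114, 123, 119, 121, 125, 121, 109, 93, 87, 93, 90, 88, 94, 90, 92, 101, 112, 119, 121, 121, 122, 122, 122, 121, 120, 125, 124, 113, 96, 93, 95, 93, 96, 92]
362 [122, 126, 121, 122, 128, 122, 121, 121, 118, 123, 122, 125, 124, 121, 111, 99, 92, 91, 91, 93, 91, 90, 90, 101, 108, 120, 124, 124, 126, 126, 124, 123, 123, 126, 124, 109, 96, 97, 99, 92, 85, 86]
372 [117, 116, 123, 124, 122, 123, 122, 128, 126, 130, 125, 120, 123, 124, 128, 117, 102, 97, 91, 90, 97, 93, 93, 101, 111, 121, 125, 122, 118, 117, 121, 123, 123, 127, 118, 105, 91, 88, 91, 91, 92, 94]
front corner [547.55919798 121.03056629   4.        ]
front corner [445.12738613 124.8290029    4.        ]
tray corner [526.96989002 115.45869619  22.        ]
tray corner [521.80773471  -2.67335025  22.        ]
tray corner [461.95086999  -2.10994218  22.        ]
tray corner [469.42683755 116.93774566  22.        ]
```

```bash
python3 - <<'E'
from h import *
f=grab_frame("top"); g=grab_frame("side")
line=lambda y:487.2+.0531*(y+77.75)
for u,v in((352,214.4),(362,214.5),(372,215.6)):
    p=ray(f,(u,v),.0355)*1000; print(p, p[0]-line(p[1]))
for n,h,(x0,y0,x1,y1) in(("top",f,(380,210,400,236)),("side",g,(345,165,360,180))):
    im=h["color"].astype(int)[y0:y1,x0:x1]; w=np.clip(im[...,2]-im[...,0]-30,0,None); 
    ys,xs=np.mgrid[y0:y1,x0:x1]; u,v=(w*xs).sum()/w.sum(),(w*ys).sum()/w.sum(); print(n,w.max(),u,v)
    for z in(.02,.03,.04,.05):
        p=ray(h,(u,v),z)*1000; print(p,p[0]-line(p[1]))
# leaf meeting line in side view
gr=cv2.cvtColor(g["color"],cv2.COLOR_BGR2GRAY)
E
python3 - <<'E'
import cv2
t=cv2.imread("pics/side0.png"); cv2.imwrite("pics/sz.png",cv2.resize(t[160:250,325:380],None,fx=6.5,fy=6.5,interpolation=cv2.INTER_CUBIC))
E
```

```text
[ 510.32703509 -136.1550401    35.5       ] 26.228342722280615
[ 509.45347129 -169.63628732   35.5       ] 27.13263314633565
[ 505.20940381 -202.99049661   35.5       ] 24.659674178513455
top 46 389.02024291497975 222.52226720647772
[ 482.60446817 -261.0107052    20.        ] 5.135611617399718
[ 481.59798264 -259.74504977   30.        ] 4.061919781559823
[ 480.59149711 -258.47939435   40.        ] 2.9882279457198138
[ 479.58501157 -257.21373892   50.        ] 1.9145361098799754
side 13 350.98770491803276 170.18852459016392
[ 478.72810597 -288.6263951    20.        ] 2.7256425519083223
[ 479.82440378 -269.97565724   30.        ] 2.8315861775064946
[ 480.92070158 -251.32491938   40.        ] 2.93752980310461
[ 482.01699939 -232.67418152   50.        ] 3.0434734287027823
```

View pics/sz.png

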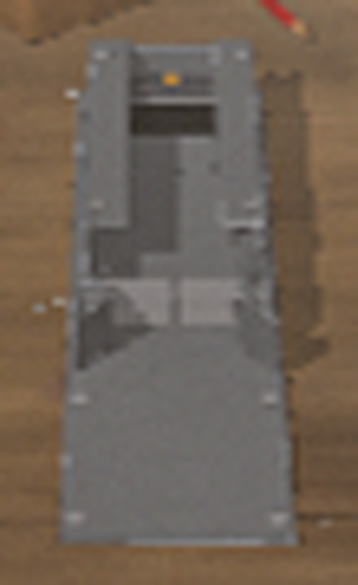

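Run:
```python
from h import *
g=grab_frame("side")
line=lambda y:487.2+.0531*(y+77.75)
def q(n,uv,z):
    p=ray(g,(325+(uv[0]+.5)/6.5-.5,160+(uv[1]+.5)/6.5-.5),z)*1000; print(n,p.round(1),(p[0]-line(p[1])).round(1))
q('leafmeet',(175,302),.018)
q('lipL near',(128,222),.037);q('lipR near',(222,222),.037)
q('lipL far',(129,72),.037);q('lipR far',(217,72),.037)
q('hinge bolts L',(80,398),.004);q('R',(269,398),.004)
q('bolts L',(74,517),.004);q('R',(277,517),.004)
q('leaf base',(175,325),.006);q('leaf top',(175,280),.031)
q('bufL',(131,133),.026);q('bufR',(215,133),.026)
```

```text
leafmeet [490. -48.  18.] 1.2
lipL near [511.5 -94.2  37. ] 25.2
lipR near [464.  -92.3  37. ] -22.5
lipL far [ 504.4 -254.4   37. ] 26.6
lipR far [ 455.7 -252.3   37. ] -22.2
hinge bolts L [539.   13.6   4. ] 46.9
R [448.3  17.    4. ] -43.9
bolts L [544.2 108.    4. ] 47.2
R [452.5 111.3   4. ] -44.8
leaf base [490.  -45.5   6. ] 1.1
leaf top [490.2 -47.9  31. ] 1.4
bufL [ 505.3 -205.2   26. ] 24.9
bufR [ 459.9 -203.3   26. ] -20.6
```

>>> {"op": "servo_tool", "data": {"increments": [[[-0.002,0.01,0,0,-0.4,0,1],[-0.002,0.03,0,0,-0.4,0,1],[-0.002,0.05,0,0,-0.4,0,1],[-0.002,0.05,0,0,-0.4,0,1],[-0.002,0.05,0,0,-0.4,0,1]]]}}

```text
time_s: 8.08
tool_pos: [0.5008, 0.1742, 0.0587]
orientation: [0.707, -0.018, 0.016, -0.706]
contact_force: [-0.5, 0.5, 0.3]
finger_gap: 0.0007
```

>>> {"op": "servo_tool", "data": {"increments": [[[0,0,0,0,0,0,1],[0,0,0,0,0,0,1],[0,0,0,0,0,0,1]]]}}

```text
time_s: 8.33
tool_pos: [0.5025, 0.1749, 0.0607]
orientation: [-0.707, 0.017, -0.018, 0.707]
contact_force: [-0.0, -0.7, -0.6]
finger_gap: 0.0003
```

```bash
cat >> h.py <<'E'
G=np.array([490.6,-44.]); U=np.array([-np.sin(np.radians(2.9)),-np.cos(np.radians(2.9))]); N=np.array([-U[1],U[0]])
def st():
    s,R=show(); d=s["tool_pos"][:2]*1000-G; F=np.array(s["contact_force"])
    print("  tcp xs %.1f lat %.1f | push %.1f lat %.1f N"%(d@U,d@N,-(F[:2]@U),F[:2]@N)); return s,R
E
python3 - <<'E'
from h import *
s,R=st(); print(rel([.5016,.172,.027],-2.9,s))
E
```

```text
t 8.33 tcp [502.5 174.9  60.7] F [-0.  -0.7 -0.6] gap 0.3 jawyaw -2.78
  tcp xs -219.2 lat 0.8 | push -0.7 lat 0.0 N
{'shift_mm': array([-0.8, 33.7, -3. ]), 'rotvec': array([-0.05,  0.12,  0.09])}
```

>>> {"op": "servo_tool", "data": {"increments": [[[-0.001,0.01,-0.002,0,0.1,0,1],[-0.001,0.022,-0.003,0,0.1,0,1],[-0.001,0.031,-0.003,0,0.1,0,1],[-0.001,0.034,-0.003,0,0.1,0,1],[-0.001,0.034,-0.003,0,0.1,0,1]]]}}

```text
time_s: 8.75
tool_pos: [0.5001, 0.1714, 0.0248]
orientation: [0.707, -0.018, 0.017, -0.707]
contact_force: [0.6, 0.2, -0.7]
finger_gap: 0.0003
```

>>> {"op": "servo_tool", "data": {"increments": [[[0,0,-0.008,0,0,0,1],[0,0,-0.018,0,0,0,1],[0,0,-0.026,0,0,0,1],[0,0,-0.032,0,0,0,1],[0,0,-0.036,0,0,0,1]]]}}

```text
time_s: 9.17
tool_pos: [0.499, 0.1341, 0.0261]
orientation: [0.707, -0.018, 0.019, -0.707]
contact_force: [0.4, 0.4, 0.4]
finger_gap: 0.0006
```

Run:
```python
from h import *
s,R=st()
for n,b in(("top",(220,180,410,265)),("side",(300,150,440,270))):
    f=grab_frame(n); x0,y0,x1,y1=b; print(n, proj(f,s["tool_pos"])); 
    cv2.imwrite(f"pics/e_{n}.png",cv2.resize(f["color"][y0:y1,x0:x1],None,fx=4.2,fy=4.2,interpolation=cv2.INTER_CUBIC))
```

```text
t 9.17 tcp [499.  134.1  26.1] F [0.4 0.4 0.4] gap 0.6 jawyaw -2.99
  tcp xs -178.3 lat -0.6 | push 0.4 lat 0.4 N
top [271.94131426 219.32643414]
side [351.87178878 238.11244583]
```

View pics/e_side.png

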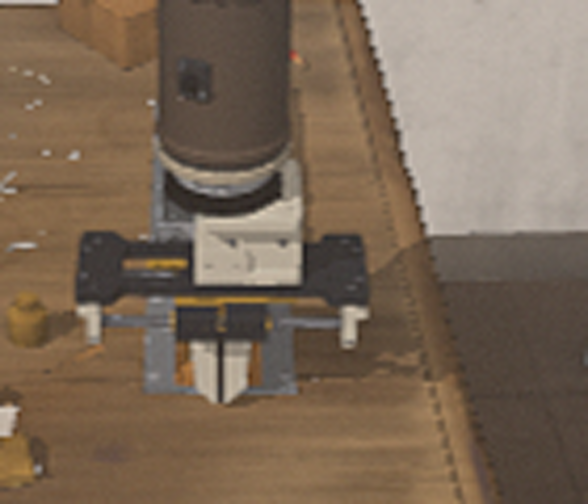

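View pics/e_top.png

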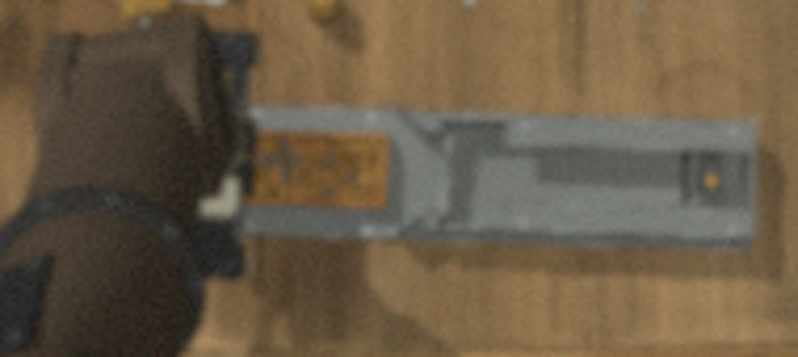

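Run:
```python
from h import *
f=grab_frame("top"); g=grab_frame("side")
for z in(.1,.15,.2,.25,.3,.35): print(z,ray(f,(356,165),z)*1000,ray(g,(312,101),z)*1000)
```

```text
0.1 [ 664.55418777 -150.05398738  100.        ] [ 630.65577873 -820.75039596  100.        ]
0.15 [ 652.83003336 -147.27692591  150.        ] [ 625.77321413 -678.17096402  150.        ]
0.2 [ 641.10587894 -144.49986445  200.        ] [ 620.89064953 -535.59153208  200.        ]
0.25 [ 629.38172452 -141.72280299  250.        ] [ 616.00808494 -393.01210014  250.        ]
0.3 [ 617.6575701  -138.94574152  300.        ] [ 611.12552034 -250.43266819  300.        ]
0.35 [ 605.93341569 -136.16868006  350.        ] [ 606.24295575 -107.85323625  350.        ]
```

Shut fingers are centred right behind the tray. Next I'll push along tool −z, slowly until contact.

>>> {"op": "servo_tool", "data": {"increments": [[[0.0003,0,-0.002,0,0,0,1],[0.0003,0,-0.004,0,0,0,1],[0.0003,0,-0.007,0,0,0,1],[0.0003,0,-0.01,0,0,0,1],[0.0003,0,-0.013,0,0,0,1]]]}}

```text
time_s: 9.78
tool_pos: [0.4985, 0.1226, 0.0257]
orientation: [-0.707, 0.018, -0.018, 0.707]
contact_force: [0.5, 1.4, -0.4]
finger_gap: 0.0005
```

Run:
```python
from h import *
s,R=st(); p=np.r_[G+U*-140,26.5]/1000; print(rel(p,-2.9,s))
```

```text
t 9.78 tcp [498.5 122.6  25.7] F [ 0.5  1.4 -0.4] gap 0.5 jawyaw -2.87
  tcp xs -166.8 lat -0.5 | push 1.5 lat 0.4 N
{'shift_mm': array([  0.5,  -0.8, -26.8]), 'rotvec': array([-0.01,  0.03,  0.  ])}
```

>>> {"op": "servo_tool", "data": {"increments": [[[0.0002,0,-0.004,0,0,0,1],[0.0004,0,-0.008,0,0,0,1],[0.0005,0,-0.012,0,0,0,1],[0.0005,0,-0.016,0,0,0,1],[0.0005,0,-0.02,0,0,0,1]]]}}

```text
time_s: 10.2
tool_pos: [0.498, 0.1022, 0.0257]
orientation: [-0.707, 0.018, -0.018, 0.707]
contact_force: [0.5, 1.4, -0.4]
finger_gap: 0.0002
```

>>> {"op": "servo_tool", "data": {"increments": [[[0,0,-0.004,0,0,0,1],[0,0,-0.008,0,0,0,1],[0,0,-0.012,0,0,0,1],[0,0,-0.016,0,0,0,1],[0,0,-0.02,0,0,0,1]]]}}

```text
time_s: 10.62
tool_pos: [0.497, 0.0824, 0.0257]
orientation: [-0.707, 0.018, -0.018, 0.707]
contact_force: [-1.1, 3.9, -1.2]
finger_gap: 0.0004
```

Run:
```python
from h import *
s,R=st(); p=np.r_[G+U*-100,26.5]/1000; print(rel(p,-2.9,s))
for n,b in(("top",(220,180,410,265)),):
    f=grab_frame(n); x0,y0,x1,y1=b
    cv2.imwrite(f"pics/f_{n}.png",cv2.resize(f["color"][y0:y1,x0:x1],None,fx=4.2,fy=4.2,interpolation=cv2.INTER_CUBIC))
```

```text
t 10.62 tcp [497.   82.4  25.7] F [-1.1  3.9 -1.2] gap 0.4 jawyaw -2.89
  tcp xs -126.6 lat 0.0 | push 3.8 lat -1.3 N
{'shift_mm': array([ -0. ,  -0.8, -26.6]), 'rotvec': array([-0.01,  0.01,  0.  ])}
```

View pics/f_top.png

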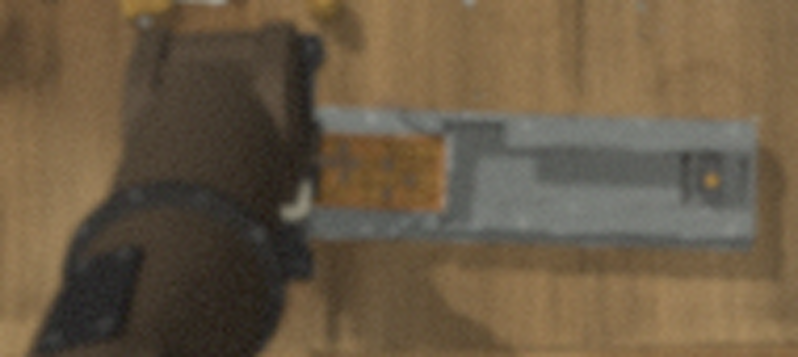

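The tray front (zoom x≈446) has passed the throat and reached the leaves. The push force is 3.8 N, so I'll continue.

>>> {"op": "servo_tool", "data": {"increments": [[[0,0,-0.003,0,0,0,1],[0,0,-0.006,0,0,0,1],[0,0,-0.009,0,0,0,1],[0,0,-0.012,0,0,0,1],[0,0,-0.015,0,0,0,1]]]}}

```text
time_s: 11.08
tool_pos: [0.4962, 0.0693, 0.0258]
orientation: [-0.706, 0.017, -0.017, 0.707]
contact_force: [-0.3, 6.9, -0.1]
finger_gap: 0.0006
```

>>> {"op": "servo_tool", "data": {"increments": [[[0,0,-0.003,0,0,0,1],[0,0,-0.006,0,0,0,1],[0,0,-0.009,0,0,0,1],[0,0,-0.012,0,0,0,1],[0,0,-0.015,0,0,0,1]]]}}

```text
time_s: 11.5
tool_pos: [0.4954, 0.0528, 0.0257]
orientation: [-0.707, 0.018, -0.018, 0.707]
contact_force: [-1.0, 3.7, 0.5]
finger_gap: 0.0006
```

Run:
```python
from h import *
s,R=st(); p=np.r_[G+U*-60,26.5]/1000; print(rel(p,-2.9,s))
```

```text
t 11.5 tcp [495.4  52.8  25.7] F [-1.   3.7  0.5] gap 0.6 jawyaw -2.87
  tcp xs -96.9 lat -0.1 | push 3.7 lat -1.1 N
{'shift_mm': array([  0. ,  -0.8, -36.9]), 'rotvec': array([-0.01,  0.03, -0.01])}
```

Leaves are opening at 4–7 N.

>>> {"op": "servo_tool", "data": {"increments": [[[0,0,-0.004,0,0,0,1],[0,0,-0.008,0,0,0,1],[0,0,-0.012,0,0,0,1],[0,0,-0.016,0,0,0,1],[0,0,-0.02,0,0,0,1]]]}}

```text
time_s: 11.92
tool_pos: [0.4943, 0.0323, 0.0257]
orientation: [0.707, -0.018, 0.018, -0.707]
contact_force: [-1.4, 3.9, 1.9]
finger_gap: 0.0004
```

>>> {"op": "servo_tool", "data": {"increments": [[[0,0,-0.004,0,0,0,1],[0,0,-0.008,0,0,0,1],[0,0,-0.012,0,0,0,1],[0,0,-0.016,0,0,0,1],[0,0,-0.02,0,0,0,1]]]}}

```text
time_s: 12.33
tool_pos: [0.493, 0.0129, 0.0257]
orientation: [-0.707, 0.018, -0.017, 0.707]
contact_force: [-3.4, 5.7, 3.2]
finger_gap: 0.0004
```

Run:
```python
from h import *
s,R=st(); p=np.r_[G+U*-20,26.5]/1000; print(rel(p,-2.9,s))
for n,b in(("top",(220,180,410,265)),("side",(300,60,440,250))):
    f=grab_frame(n); x0,y0,x1,y1=b
    cv2.imwrite(f"pics/g_{n}.png",cv2.resize(f["color"][y0:y1,x0:x1],None,fx=3,fy=3,interpolation=cv2.INTER_CUBIC))
```

```text
t 12.33 tcp [493.   12.9  25.7] F [-3.4  5.7  3.2] gap 0.4 jawyaw -2.87
  tcp xs -57.0 lat -0.5 | push 5.5 lat -3.7 N
{'shift_mm': array([  0.5,  -0.8, -37. ]), 'rotvec': array([-0.03,  0.03, -0.05])}
```

View pics/g_top.png

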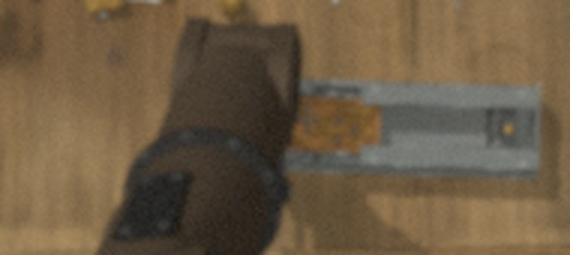

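View pics/g_side.png

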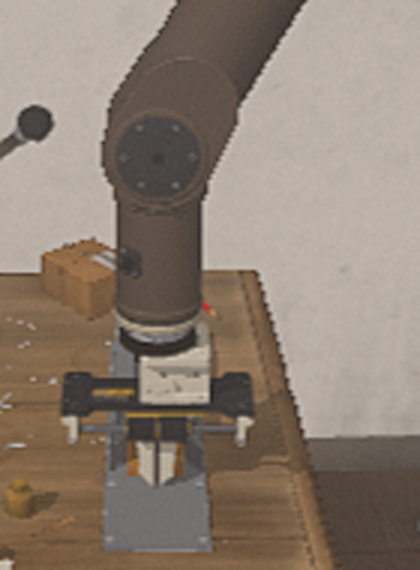

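Run:
```python
from h import *
f=grab_frame("top"); 
cv2.imwrite("pics/g2.png",cv2.resize(f["color"][200:245,310:405],None,fx=8,fy=8,interpolation=cv2.INTER_CUBIC))
s,R=st(); print(s["joints"].round(3), s["moment"].round(2))
```

```text
t 12.48 tcp [493.5  11.9  25.7] F [0.5 1.3 0.6] gap 0.1 jawyaw -2.94
  tcp xs -56.0 lat 0.0 | push 1.3 lat 0.4 N
[-0.29   0.538  0.211  2.115 -0.221  0.508  0.034] [0.02 0.06 0.02]
```

View pics/g2.png

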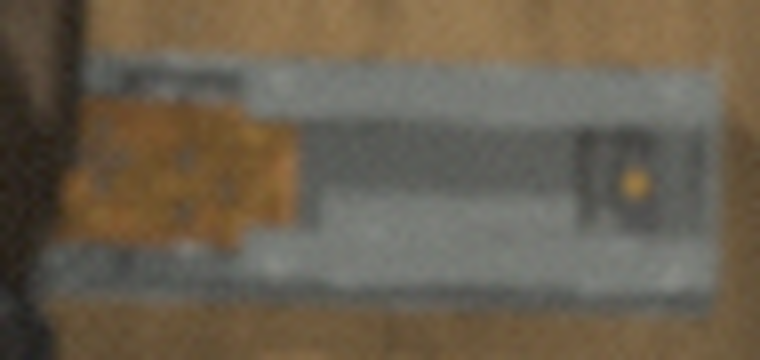

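Run:
```python
from h import *
f=grab_frame("top")
def q(n,u,v1,v2,z):
    L=[]
    for v in(v1,v2):
        p=ray(f,(310+(u+.5)/8-.5,200+(v+.5)/8-.5),z)[:2]*1000; L.append((p-G)@N)
    print(n,'xs %.0f'%((p-G)@U),np.round(L,1),'mid',round(np.mean(L),1),'w',round(L[0]-L[1],1))
q('slot',275,121,226,.037); q('tray',190,99,247,.022); q('tray',120,97,243,.022); q('bufbox',620,128,235,.037)
```

```text
slot xs 65 [ 22.3 -21.8] mid 0.2 w 44.1
tray xs 30 [ 32.2 -30.5] mid 0.9 w 62.8
tray xs 1 [ 32.1 -29.9] mid 1.1 w 61.9
bufbox xs 209 [ 24.3 -20.5] mid 1.9 w 44.8
```

The slot middle sits at lateral +0.2 mm and the tray at about +1 mm, so the line is good. I'll continue to the bay.

>>> {"op": "servo_tool", "data": {"increments": [[[0,0,-0.004,0,0,0,1],[0,0,-0.008,0,0,0,1],[0,0,-0.012,0,0,0,1],[0,0,-0.016,0,0,0,1],[0,0,-0.02,0,0,0,1]]]}}

```text
time_s: 12.95
tool_pos: [0.4926, -0.0076, 0.0257]
orientation: [0.707, -0.018, 0.018, -0.707]
contact_force: [-0.4, 3.3, -0.9]
finger_gap: 0.0006
```

>>> {"op": "servo_tool", "data": {"increments": [[[0,0,-0.004,0,0,0,1],[0,0,-0.008,0,0,0,1],[0,0,-0.012,0,0,0,1],[0,0,-0.016,0,0,0,1],[0,0,-0.02,0,0,0,1]]]}}

```text
time_s: 13.37
tool_pos: [0.4915, -0.0277, 0.0257]
orientation: [0.707, -0.018, 0.018, -0.707]
contact_force: [-0.6, 2.9, 1.1]
finger_gap: 0.0005
```

Run:
```python
from h import *
s,R=st(); p=np.r_[G+U*20,26.5]/1000; print(rel(p,-2.9,s))
```

```text
t 13.37 tcp [491.5 -27.7  25.7] F [-0.6  2.9  1.1] gap 0.5 jawyaw -2.9
  tcp xs -16.4 lat 0.1 | push 2.8 lat -0.8 N
{'shift_mm': array([ -0.1,  -0.8, -36.4]), 'rotvec': array([0.01, 0.  , 0.01])}
```

>>> {"op": "servo_tool", "data": {"increments": [[[0,0,-0.004,0,0,0,1],[0,0,-0.008,0,0,0,1],[0,0,-0.012,0,0,0,1],[0,0,-0.016,0,0,0,1],[0,0,-0.02,0,0,0,1]]]}}

```text
time_s: 13.78
tool_pos: [0.4905, -0.0475, 0.0258]
orientation: [-0.707, 0.018, -0.018, 0.707]
contact_force: [-0.0, 3.0, 0.4]
finger_gap: 0.0004
```

>>> {"op": "servo_tool", "data": {"increments": [[[0,0,-0.004,0,0,0,1],[0,0,-0.008,0,0,0,1],[0,0,-0.012,0,0,0,1],[0,0,-0.016,0,0,0,1],[0,0,-0.02,0,0,0,1]]]}}

```text
time_s: 14.2
tool_pos: [0.4895, -0.0674, 0.0258]
orientation: [-0.707, 0.018, -0.018, 0.707]
contact_force: [-0.4, 3.4, 0.7]
finger_gap: 0.0006
```

Run:
```python
from h import *
s,R=st()
for n,b in(("top",(310,195,410,250)),("side",(300,60,440,250))):
    f=grab_frame(n); x0,y0,x1,y1=b; k=7 if n=="top" else 3
    cv2.imwrite(f"pics/i_{n}.png",cv2.resize(f["color"][y0:y1,x0:x1],None,fx=k,fy=k,interpolation=cv2.INTER_CUBIC))
```

```text
t 14.2 tcp [489.5 -67.4  25.8] F [-0.4  3.4  0.7] gap 0.6 jawyaw -2.88
  tcp xs 23.4 lat 0.1 | push 3.4 lat -0.6 N
```

View pics/i_top.png

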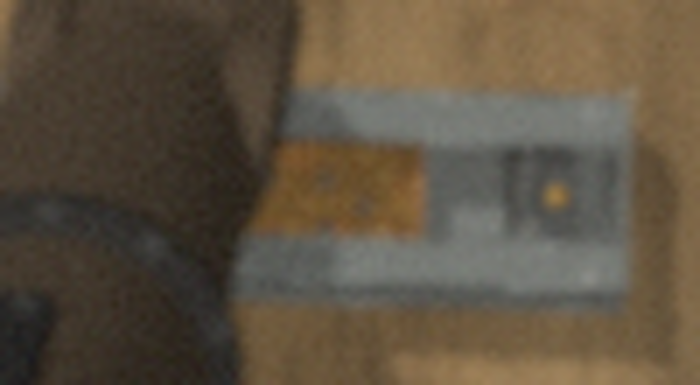

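View pics/i_side.png

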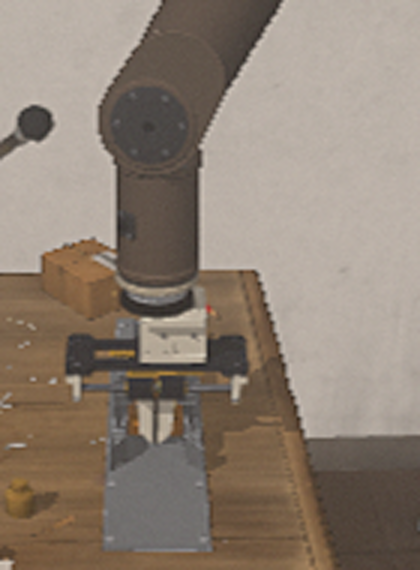

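The tray front is at zoom x≈425 and the buffer housing edge at about 505, so roughly 35 mm remain. I'll close most of that, then slow down.

>>> {"op": "servo_tool", "data": {"increments": [[[0,0,-0.0025,0,0,0,1],[0,0,-0.005,0,0,0,1],[0,0,-0.0075,0,0,0,1],[0,0,-0.01,0,0,0,1],[0,0,-0.012,0,0,0,1]]]}}

```text
time_s: 14.72
tool_pos: [0.4888, -0.0794, 0.0257]
orientation: [0.707, -0.018, 0.018, -0.707]
contact_force: [0.7, 1.8, -0.0]
finger_gap: 0.0009
```

>>> {"op": "servo_tool", "data": {"increments": [[[0,0,-0.0015,0,0,0,1],[0,0,-0.003,0,0,0,1],[0,0,-0.0045,0,0,0,1],[0,0,-0.006,0,0,0,1],[0,0,-0.007,0,0,0,1]]]}}

```text
time_s: 15.13
tool_pos: [0.4885, -0.0863, 0.0257]
orientation: [0.707, -0.018, 0.018, -0.707]
contact_force: [-0.4, 1.6, -0.6]
finger_gap: 0.0003
```

Run:
```python
from h import *
s,R=st()
f=grab_frame("top"); x0,y0,x1,y1=(310,195,410,250)
cv2.imwrite(f"pics/j_top.png",cv2.resize(f["color"][y0:y1,x0:x1],None,fx=7,fy=7,interpolation=cv2.INTER_CUBIC))
```

```text
t 15.13 tcp [488.5 -86.3  25.7] F [-0.4  1.6 -0.6] gap 0.3 jawyaw -2.89
  tcp xs 42.3 lat 0.0 | push 1.6 lat -0.5 N
```

View pics/j_top.png

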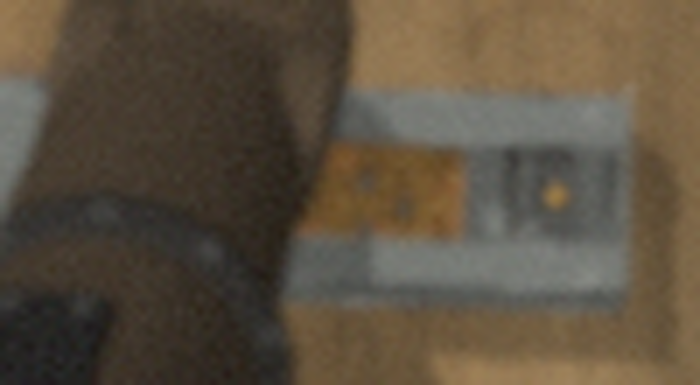

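The gap is now about 18 mm and the push is 1.6 N. Going to slow steps.

>>> {"op": "servo_tool", "data": {"increments": [[[0,0,-0.001,0,0,0,1],[0,0,-0.002,0,0,0,1],[0,0,-0.003,0,0,0,1],[0,0,-0.004,0,0,0,1],[0,0,-0.005,0,0,0,1]]]}}

```text
time_s: 15.6
tool_pos: [0.4883, -0.0912, 0.0257]
orientation: [0.707, -0.018, 0.018, -0.707]
contact_force: [-0.1, 0.9, -0.4]
finger_gap: 0.0004
```

>>> {"op": "servo_tool", "data": {"increments": [[[0,0,-0.0006,0,0,0,1],[0,0,-0.0012,0,0,0,1],[0,0,-0.0018,0,0,0,1],[0,0,-0.0024,0,0,0,1],[0,0,-0.003,0,0,0,1]]]}}

```text
time_s: 16.02
tool_pos: [0.4881, -0.094, 0.0258]
orientation: [-0.707, 0.018, -0.018, 0.707]
contact_force: [-0.3, 0.9, 1.2]
finger_gap: 0.0006
```

>>> {"op": "servo_tool", "data": {"increments": [[[0,0,-0.0005,0,0,0,1],[0,0,-0.001,0,0,0,1],[0,0,-0.0015,0,0,0,1],[0,0,-0.002,0,0,0,1],[0,0,-0.0025,0,0,0,1]]]}}

```text
time_s: 16.43
tool_pos: [0.488, -0.0965, 0.0258]
orientation: [-0.707, 0.018, -0.018, 0.707]
contact_force: [0.3, 1.3, 0.8]
finger_gap: 0.0006
```

>>> {"op": "servo_tool", "data": {"increments": [[[0,0,-0.0005,0,0,0,1],[0,0,-0.001,0,0,0,1],[0,0,-0.0015,0,0,0,1],[0,0,-0.002,0,0,0,1]]]}}

```text
time_s: 16.77
tool_pos: [0.4879, -0.0985, 0.0258]
orientation: [-0.707, 0.018, -0.018, 0.707]
contact_force: [-0.1, 0.5, 0.8]
finger_gap: 0.0002
```

Run:
```python
from h import *
s,R=st()
```

```text
t 16.77 tcp [487.9 -98.5  25.8] F [-0.1  0.5  0.8] gap 0.2 jawyaw -2.89
  tcp xs 54.6 lat 0.1 | push 0.5 lat -0.1 N
```

>>> {"op": "servo_tool", "data": {"increments": [[[0,0,-0.0005,0,0,0,1],[0,0,-0.001,0,0,0,1],[0,0,-0.0015,0,0,0,1],[0,0,-0.002,0,0,0,1]]]}}

```text
time_s: 17.1
tool_pos: [0.4878, -0.1005, 0.0257]
orientation: [-0.707, 0.018, -0.018, 0.707]
contact_force: [-0.4, 1.5, 1.5]
finger_gap: 0.0004
```

>>> {"op": "servo_tool", "data": {"increments": [[[0,0,-0.0005,0,0,0,1],[0,0,-0.001,0,0,0,1],[0,0,-0.0015,0,0,0,1],[0,0,-0.002,0,0,0,1]]]}}

```text
time_s: 17.43
tool_pos: [0.4877, -0.1025, 0.0257]
orientation: [-0.707, 0.018, -0.018, 0.707]
contact_force: [0.4, 1.3, 1.6]
finger_gap: 0.0009
```

>>> {"op": "servo_tool", "data": {"increments": [[[0,0,-0.0005,0,0,0,1],[0,0,-0.001,0,0,0,1],[0,0,-0.0015,0,0,0,1],[0,0,-0.002,0,0,0,1]]]}}

```text
time_s: 17.77
tool_pos: [0.4876, -0.1045, 0.0258]
orientation: [-0.707, 0.018, -0.018, 0.707]
contact_force: [0.2, 2.5, 1.5]
finger_gap: 0.0004
```

>>> {"op": "servo_tool", "data": {"increments": [[[0,0,-0.0003,0,0,0,1],[0,0,-0.0006,0,0,0,1],[0,0,-0.001,0,0,0,1]]]}}

```text
time_s: 18.02
tool_pos: [0.4876, -0.1055, 0.0257]
orientation: [-0.707, 0.018, -0.018, 0.707]
contact_force: [-0.2, 2.7, 0.5]
finger_gap: 0.0002
```

>>> {"op": "servo_tool", "data": {"increments": [[[0,0,-0.0003,0,0,0,1],[0,0,-0.0006,0,0,0,1],[0,0,-0.001,0,0,0,1]]]}}

```text
time_s: 18.27
tool_pos: [0.4875, -0.1065, 0.0257]
orientation: [-0.707, 0.018, -0.018, 0.707]
contact_force: [0.1, 2.3, 1.7]
finger_gap: 0.0004
```

>>> {"op": "servo_tool", "data": {"increments": [[[0,0,-0.0004,0,0,0,1],[0,0,-0.0008,0,0,0,1],[0,0,-0.0012,0,0,0,1],[0,0,-0.0015,0,0,0,1]]]}}

```text
time_s: 18.6
tool_pos: [0.4874, -0.1081, 0.0257]
orientation: [-0.707, 0.018, -0.018, 0.707]
contact_force: [0.1, 2.8, 1.7]
finger_gap: 0.0005
```

>>> {"op": "servo_tool", "data": {"increments": [[[0,0,-0.0004,0,0,0,1],[0,0,-0.0008,0,0,0,1],[0,0,-0.0012,0,0,0,1],[0,0,-0.0015,0,0,0,1]]]}}

```text
time_s: 18.93
tool_pos: [0.4874, -0.1093, 0.0257]
orientation: [-0.707, 0.018, -0.018, 0.707]
contact_force: [0.5, 3.1, 3.0]
finger_gap: 0.0006
```

Run:
```python
from h import *
s,R=st()
f=grab_frame("top"); x0,y0,x1,y1=(310,195,410,250)
cv2.imwrite(f"pics/k_top.png",cv2.resize(f["color"][y0:y1,x0:x1],None,fx=7,fy=7,interpolation=cv2.INTER_CUBIC))
```

```text
t 18.93 tcp [ 487.4 -109.3   25.7] F [0.5 3.1 3. ] gap 0.6 jawyaw -2.88
  tcp xs 65.4 lat 0.1 | push 3.1 lat 0.4 N
```

View pics/k_top.png

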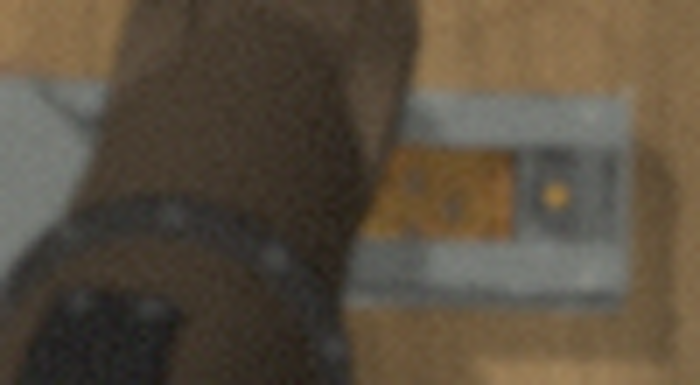

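>>> {"op": "servo_tool", "data": {"increments": [[[0,0,-0.0003,0,0,0,1],[0,0,-0.0006,0,0,0,1],[0,0,-0.001,0,0,0,1],[0,0,-0.001,0,0,0,1]]]}}

```text
time_s: 19.32
tool_pos: [0.4873, -0.1098, 0.0257]
orientation: [-0.707, 0.018, -0.018, 0.707]
contact_force: [-0.8, 5.3, 3.6]
finger_gap: 0.0007
```

Buffer contact: the force is rising and the motion lagging. I'll press gradually.

>>> {"op": "servo_tool", "data": {"increments": [[[0,0,-0.0003,0,0,0,1],[0,0,-0.0006,0,0,0,1],[0,0,-0.0009,0,0,0,1],[0,0,-0.0012,0,0,0,1],[0,0,-0.0012,0,0,0,1]]]}}

```text
time_s: 19.73
tool_pos: [0.4872, -0.1102, 0.0257]
orientation: [-0.706, 0.018, -0.017, 0.707]
contact_force: [0.1, 8.5, 3.6]
finger_gap: 0.0005
```

>>> {"op": "servo_tool", "data": {"increments": [[[0,0,-0.0003,0,0,0,1],[0,0,-0.0006,0,0,0,1],[0,0,-0.0008,0,0,0,1],[0,0,-0.0008,0,0,0,1],[0,0,-0.0008,0,0,0,1]]]}}

```text
time_s: 20.15
tool_pos: [0.4871, -0.1105, 0.0257]
orientation: [-0.706, 0.017, -0.017, 0.708]
contact_force: [0.1, 10.1, 4.1]
finger_gap: 0.0006
```

Run:
```python
from h import *
s,R=st(); print(s["moment"].round(2))
```

```text
t 20.15 tcp [ 487.1 -110.5   25.7] F [ 0.1 10.1  4.1] gap 0.6 jawyaw -2.78
  tcp xs 66.6 lat -0.1 | push 10.1 lat -0.4 N
[2.11 0.12 0.  ]
```

Wrist 10 N, less about 2.5 N sliding drag, leaves about 7.5 N on the buffer. A touch more, then hold.

>>> {"op": "servo_tool", "data": {"increments": [[[0,0,-0.0003,0,0,0,1],[0,0,-0.0006,0,0,0,1],[0,0,-0.0006,0,0,0,1],[0,0,-0.0006,0,0,0,1],[0,0,-0.0006,0,0,0,1]]]}}

```text
time_s: 20.57
tool_pos: [0.4871, -0.1107, 0.0258]
orientation: [-0.706, 0.017, -0.017, 0.708]
contact_force: [-0.9, 11.8, 4.9]
finger_gap: 0.0002
```

>>> {"op": "servo_tool", "data": {"increments": [[[0,0,0,0,0,0,1],[0,0,0,0,0,0,1],[0,0,0,0,0,0,1],[0,0,0,0,0,0,1],[0,0,0,0,0,0,1]]]}}

```text
time_s: 20.98
tool_pos: [0.4871, -0.1107, 0.0257]
orientation: [-0.706, 0.017, -0.017, 0.708]
contact_force: [-0.5, 12.0, 6.3]
finger_gap: 0.0003
```

>>> {"op": "servo_tool", "data": {"increments": [[[0,0,0,0,0,0,1],[0,0,0,0,0,0,1],[0,0,0,0,0,0,1],[0,0,0,0,0,0,1],[0,0,0,0,0,0,1]]]}}

```text
time_s: 21.4
tool_pos: [0.4871, -0.1107, 0.0257]
orientation: [-0.706, 0.017, -0.017, 0.708]
contact_force: [-0.7, 11.6, 5.1]
finger_gap: 0.0004
```

Run:
```python
from h import *
s,R=st()
f=grab_frame("side"); x0,y0,x1,y1=(310,140,400,250)
cv2.imwrite(f"pics/l_side.png",cv2.resize(f["color"][y0:y1,x0:x1],None,fx=5,fy=5,interpolation=cv2.INTER_CUBIC))
```

```text
t 21.4 tcp [ 487.1 -110.7   25.7] F [-0.7 11.6  5.1] gap 0.4 jawyaw -2.76
  tcp xs 66.8 lat -0.1 | push 11.5 lat -1.3 N
```

View pics/l_side.png

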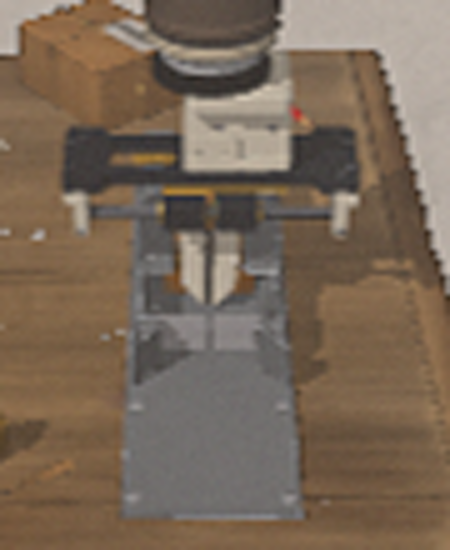

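The tray was held at about 11.7 N for over 0.8 s. The leaves have already shut behind the fingers (pale panels at zoom rows 315–350). I'll ease off a few mm, then lift straight up.

>>> {"op": "servo_tool", "data": {"increments": [[[0,0,0.0015,0,0,0,1],[0,0,0.003,0,0,0,1],[0,0,0.005,0,0,0,1],[0,0,0.007,0,0,0,1],[0,0,0.009,0,0,0,1]]]}}

```text
time_s: 21.87
tool_pos: [0.4876, -0.1047, 0.0257]
orientation: [0.707, -0.018, 0.018, -0.707]
contact_force: [0.1, -0.5, -0.6]
finger_gap: 0.0003
```

Run:
```python
from h import *
s,R=st()
```

```text
t 21.87 tcp [ 487.6 -104.7   25.7] F [ 0.1 -0.5 -0.6] gap 0.3 jawyaw -2.94
  tcp xs 60.8 lat 0.0 | push -0.5 lat 0.1 N
```

Free of contact. Lifting.

>>> {"op": "servo_tool", "data": {"increments": [[[0,-0.008,0,0,0,0,1],[0,-0.02,0,0,0,0,1],[0,-0.035,0,0,0,0,1],[0,-0.055,0,0,0,0,1],[0,-0.08,0,0,0,0,1]]]}}

```text
time_s: 22.28
tool_pos: [0.4868, -0.1044, 0.1063]
orientation: [0.707, -0.019, 0.017, -0.707]
contact_force: [-0.2, -0.4, -0.0]
finger_gap: 0.0008
```

>>> {"op": "servo_tool", "data": {"increments": [[[0,-0.025,0,0,0,0,1],[0,-0.045,0.02,0,0,0,1],[0,-0.06,0.05,0,0,0,1],[0,-0.06,0.085,0,0,0,1],[0,-0.06,0.12,0,0,0,1]]]}}

```text
time_s: 22.7
tool_pos: [0.4943, 0.0162, 0.1676]
orientation: [-0.707, 0.017, -0.02, 0.707]
contact_force: [0.8, -0.5, -0.0]
finger_gap: 0.0012
```

>>> {"op": "servo_tool", "data": {"increments": [[[0,0,0.035,0,0,0,1],[0,0,0.07,0,0,0,1],[0,0,0.1,0,0,0,1],[0,0,0.11,0,0,0,1],[0,0,0.11,0,0,0,1]]]}}

```text
time_s: 23.12
tool_pos: [0.4991, 0.1288, 0.1661]
orientation: [-0.707, 0.016, -0.016, 0.707]
contact_force: [0.5, 0.4, -0.5]
finger_gap: 0.0005
```

Run:
```python
from h import *
s,R=st()
for n,b in(("top",(250,165,460,250)),("side",(280,135,420,270))):
    f=grab_frame(n); x0,y0,x1,y1=b; k=3.8 if n=="top" else 4.4
    cv2.imwrite(f"pics/z_{n}.png",cv2.resize(f["color"][y0:y1,x0:x1],None,fx=k,fy=k,interpolation=cv2.INTER_CUBIC)); cv2.imwrite(f"pics/raw_z_{n}.png",f["color"])
```

```text
t 23.12 tcp [499.1 128.8 166.1] F [ 0.5  0.4 -0.5] gap 0.5 jawyaw -2.61
  tcp xs -173.0 lat -0.3 | push 0.5 lat 0.5 N
```

View pics/z_side.png

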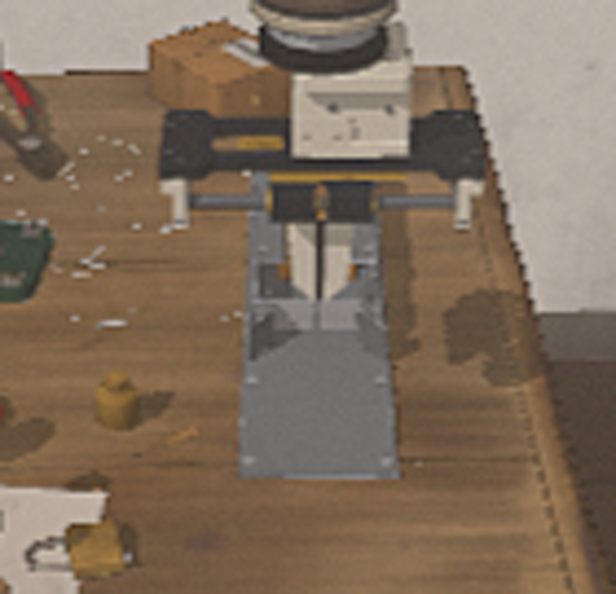

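View pics/z_top.png

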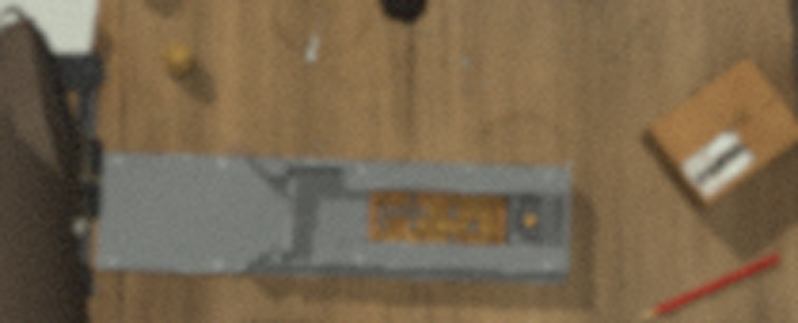

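The tray lies in the bay (zoom x 369–506) against the buffer housing, the leaves are shut, and the bystanders look untouched. One numeric check before I hand in.

Run:
```python
from h import *
f=grab_frame("top")
for u in(369,506):
    p=ray(f,(250+u/3.8,165+218/3.8),.022)[:2]*1000; print(((p-G)@U).round(1))
a=cv2.imread("pics/top0.png").astype(int); b=f["color"].astype(int); d=np.abs(a-b).max(2)
for n,(x0,y0,x1,y1) in dict(parcel=(415,175,466,225),padlock=(243,163,268,190),weight=(290,172,308,192),gate=(316,203,342,242)).items(): print(n,d[y0:y1,x0:x1].mean().round(1),(d[y0:y1,x0:x1]>40).sum())
s,R=st(); print(s["qd"].round(3))
```

```text
75.8
197.2
parcel 5.0 0
padlock 31.0 209
weight 4.9 0
gate 4.7 0
t 23.27 tcp [499.2 123.9 165.9] F [-0.5 -0.7  0. ] gap 0.2 jawyaw -2.98
  tcp xs -168.1 lat 0.1 | push -0.8 lat -0.4 N
[ 0.016 -0.001  0.003  0.004 -0.003 -0.004 -0.   ]
```

Run:
```python
import cv2,numpy as np
a=cv2.imread("pics/side0.png").astype(int); b=cv2.imread("pics/raw_z_side.png").astype(int); d=np.abs(a-b).max(2)
for n,(x0,y0,x1,y1) in dict(padlock=(284,250,313,270),weight=(298,217,316,235)).items(): print(n,d[y0:y1,x0:x1].mean().round(1),(d[y0:y1,x0:x1]>40).sum())
from rig import job
print(job.hand_in())
```

```text
padlock 4.9 0
weight 4.2 0
the job is handed in; nothing more can be done
None
```

The tray is put away in the type store, against the rubber buffer, and the job is handed in at about 23 s of the 56 s allowed.

- **Placing:** I gripped the tray across its width and set it lengthwise on the front plate. I then pushed it in with shut fingers, and the leaves took 4–7 N at the wrist to open.
- **Pressing home:** I found the buffer by feel in steps of about 1 mm and held about 11.7 N wrist force for more than 0.8 s. Sliding drag before contact was 1–3 N, so the buffer itself took roughly 9–11 N. I backed off about 6 mm until the force was near zero, then lifted the tool straight up.
- **Last checks:** The pictures put the tray at x = 76 to 197 mm in the store frame, so its centre is near 136 mm, inside the home range of 108–153. The gate area looks the same as at the start, so the leaves are shut. The robot touches nothing.
- **Bystanders:** The parcel, weight and padlock show no change. The arm hid the padlock in the top view, so I checked it only in the side view.

No check failed. My estimates of the store's centre line differed by 2–3 mm between features. The slot, measured in the top view with the tray entering it, agreed with the line I used to within 0.2 mm.

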